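Set the glass reference cell in the honey colour meter

TASK

Stand the square glass reference cell from the tray in the well of the honey colour meter's pulled-out carriage, with its clear faces towards the lamp and the detector, and press it down past the leaf spring until it stands firmly on the floor of the well. Then let go and push the carriage in all the way to its stop, so that the cell stands between lamp and detector. Be gentle: push neither the glass nor the carriage harder than about 15 N, and do not disturb the other things.

Things in the scene. Friction and masses are not known exactly. Their poses are not given: they have to be found in the camera images.
- cell_center (a point): Centre, half-way up, of the loose reference cell: a glass block 28 x 28 x 48 mm tall, on it a black cap 28 x 28 x 5 mm and a grip tab; 71 mm tall in all, 0.07 to 0.14 kg. The foot is 35.5 mm below this point. z up. The two faces across x are clear; the two across y are white, frosted and ribbed. It fits the well both ways, but only one way is right (a half turn makes no difference).
- cell_tab (a point): Middle of the black grip tab on top of the same cell, 26.5 mm above cell_center: 10 mm thick (along x), 24 mm wide (along y), 18 mm tall. Its broad sides are parallel to the clear faces. Axes as the cell's.
- tray: Low wooden tray, 110 x 280 mm, rim 12 mm high, floor 5 mm above the table; origin: centre of its underside. The cell, a round vial and a round dropper bottle stand in it in a row along its y axis, about 85 mm apart, in any order, turned any way.
- meter: The fixed colour meter; origin: centre of the underside of its base plate (270 mm along x, 150 along y, 12 thick). The light path runs along its y axis. A white box 52 mm high fills the far end, x = 85 to 131 mm. The aluminium carriage slides along its x axis towards +x, from outside (well centre at x = -40 mm) to its stop in the light path (well centre at x = +35 mm).
- light_gap (a point): Middle of the light path, 60 mm above the table, half-way between lamp (+y) and detector (-y): two black towers, each 34 mm along x and 36 along y, from 34 to 70 mm either side of this point; tops 86 mm above the table, the lamp's round cap reaches 98 mm. Axes as the meter's.
- well_mouth (a point): Centre of the mouth of the square well, in the top of the carriage (64 mm along x, 56 along y, top 53 mm above the table); axes as the meter's. The well is 30.5 mm along x, 29.2 along y, with a 1 mm chamfer at its rim. Its floor, a pad on a height screw, lies anywhere from 16 to 34 mm below the rim: not reported, to be felt.
- leaf_bow (a point): Crest, 13 mm below the rim, of a steel leaf spring that bows up to 3.5 mm into the well from its -x wall and presses the cell against the +x wall. Pushing the cell down past it takes up to about 8 N, and the cell does not sink by its own weight; on the floor of the well the force rises sharply.
- push_plate (a point): Middle of the top edge of the upright push plate at the -x end of the carriage: 8 mm thick (along x), 44 mm wide (along y), top edge 78 mm above the table, bare down to 13 mm; 36 mm to -x of the well's centre. Axes as the meter's. Push it on its -x face, towards +x.
- carriage (a joint): How far the carriage is pushed in, m: 0 fully out, 0.075 at its hard stop in the light path; starts at 0 to 0.012 and stays where it is left. Moving it takes about 5 to 7 N.
- vial: Round glass vial in the tray, 28 mm across, 60 mm tall; leave alone.
- dropper: Round amber bottle in the tray, 34 mm across, 75 mm tall; leave alone.
- carton: Cardboard carton 70 x 120 x 50 mm; leave alone.
- spoon: Wooden spoon, 170 mm long; leave alone.

How it is judged (in metres and radians):
On the way:
1. with the carriage still out, the cell stands on the floor of the well, clear faces square to the light path (z of seat_pad in the frame of cell_center above -0.0403 m and x of cell_center in the frame of well_mouth between -0.003 and 0.003 m and y of cell_center in the frame of well_mouth between -0.003 and 0.003 m and angle between the x axis of cell_center and the y axis of meter, either way round below 0.06 rad and angle between cell_center's own z axis and vertical below 0.06 rad and value of joint carriage below 0.035 m), for 0.2 s.
At the end, for the whole second after the job is handed in: The carriage is at its stop (within 2 mm) and the cell stands at rest, upright (within 0.06 rad) on the floor of its well (foot within 1.8 mm of the floor, centred within 3 mm), its clear faces square to the light path within 0.06 rad (z of seat_pad in the frame of cell_center above -0.0403 m and x of cell_center in the frame of well_mouth between -0.003 and 0.003 m and y of cell_center in the frame of well_mouth between -0.003 and 0.003 m and angle between the x axis of cell_center and the y axis of meter, either way round below 0.06 rad and angle between cell_center's own z axis and vertical below 0.06 rad and value of joint carriage above 0.073 m and linear speed of cell below 0.01 m/s); the robot touches nothing.
It fails at once if the cell is pressed on the floor of the well with more than 25 N, or on its rim with more than 25 N, or wedged in the meter with over 55 N summed over all its contacts (contact force between cell and seat above 25 N or (contact force between cell and meter above 25 N and z of cell_center in the frame of well_mouth above 0.0325 m) or contact force between cell and meter above 55 N).
It fails at once if the carriage or meter is pushed by the robot with more than 35 N (contact force between any of the fingers, the arm and meter above 35 N).
It fails at once if another thing is moved by more than 20 mm (distance of any of vial, dropper, honey_a, honey_b, syrup, carton, spoon from where it was at the start of the episode above 0.02 m).
It also fails if it takes over 70 s, if anything falls off the work surface, if the arm or the gripper's body presses on something with over 40 N, if the wrist force passes 120 N, or if a joint passes its speed limit or range.

ROBOT

A 6-joint arm with a two-finger parallel gripper is mounted at the origin on the work surface. World frame = base frame: x ahead of the robot, y to its left, z up, the work surface at z = 0. Lengths are in mm, angles in rad, forces in N, time in s.
With the tool pointing down it reaches from about 350 to 725 mm from the base axis. Payload 4.3 kg.
Tool frame: the origin (TCP) lies on the centre line of the jaws, within the pads' length; the fingertips stand 19 mm ahead of it and the grasp point (between the pads) is the TCP (r.finger_overhang is the distance from the TCP to the fingertips, in mm); x points along the fingers, y is the direction in which the jaws open and shut, and the axes are right-handed (so a half turn about x gives the same grasp; the last joint's range is limited). The gripper opens to 85 mm and grips with 20 to 120 N. Pads are 22 mm wide; open, the fingers measure 114 mm over their backs; the gripper's body (76 mm by 85 mm) begins 54 mm behind the grasp point. The pads swing forward as they close: fully open they stand 13 mm farther back than shut.
Start: joints at [1.223, 0.377, 0.081, 1.274, 0, 1.46], TCP at [135.454, 558.853, 250.329] pointing down, gripper open.
Joint ranges: [-2.72, 2.72], [-0.84, 1.66], [-1.02, 1.22], [-1.77, 2.12], [-1.37, 1.28], [-3.14, 3.14]. Speed limits (rad/s): [2.57, 2.57, 3.14, 3.14, 3.14, 3.14].

INTERFACE

Orientations are given as a unit quaternion [w, x, y, z].
In Python, from workcell import r, claw, solver, imaging gives the robot as it stands. Calls block until the motion is done:
- r.move_to(position, orientation): joint-space move of the TCP to a pose.
- r.move_straight(position, feed=150, rotation=None, stop_force=None): straight line of the TCP; rotation=None keeps the orientation; feed is the mean speed in mm/s. With stop_force (N) it stops when the force on the tool has changed by that much, and returns True; else False.
- r.goto_joints(angles): joint-space move.
- claw.command_gripper(opening, grasp_force=None): finger opening in mm; grasp_force is the grip in N (None keeps the last); returns when the fingers have stopped.
- r.sleep(seconds).
- solver.ik(position, orientation): joint angles nearest the present ones, or None.
- r.observe(): the state.
- imaging.read_camera(name): name is "scene" or "side" or "wrist"; returns a dict with "img" (480x640x3 uint8, blue, green, red), "range_z" (480x640 float32, mm along the optical axis (not along the pixel's ray), 0 where there is no reading), "fx", "fy", "cx", "cy" (pixels), "distortion" ([k1, k2, p1, p2, k3] as OpenCV has them; the pictures are not rectified), "view" (4x4, takes a point from world to camera coordinates); the wrist camera has in their place "mount" (4x4, takes a point from camera to tool coordinates, whose origin is the TCP and whose axes are the tool frame's). Camera axes: x right, y up, looking along -z (the intrinsics and any distortion apply to the point x, -y, -z); pixel columns grow to the right and rows downward; lengths in mm; the calibration is good to about 2 mm. A picture is of the moment at which its call begins: read the wrist's pose just before it.
A pose or a line that the arm cannot do raises r.IKError and nothing moves.
- r.sign_off(): hands the job in, once; it reports no verdict.
The state is a dict: "clock": time; "joints": joint angles; "qd": joint speeds; "joint_efforts": joint torques, N m; "position": TCP position; "eef_rot": TCP orientation; "ft_force": force on the tool from outside, world axes, zero at the start; "ft_torque": the same for the moment, N m; "width": finger opening in mm.
Only numpy, scipy, OpenCV 4.12 (cv2) and the standard library are available. Lean on these libraries where they do the work, as an engineer would, in place of code of your own. Each camera call takes 0.05 s, during which the arm holds its last target.

## Working session

There is one attempt and no reset: what is moved stays moved. The work goes in short steps, each a Python script; the robot and the scene stay as the last script left them, time stands still between calls to the robot, and variables do not carry over. Pictures are saved under pics/ and viewed, and the job is handed in when it is done.

```bash
ls; mkdir -p pics; python3 - <<'E'
from workcell import r, claw, solver, imaging
import cv2,numpy as np,pickle
s=r.observe(); print(s)
for n in ("scene","side","wrist"):
    c=imaging.read_camera(n); cv2.imwrite(f"pics/{n}0.png",c["img"]); pickle.dump((c,s),open(f"{n}0.pkl","wb"))
    print(n,[c[k] for k in ("fx","fy","cx","cy","distortion")],c.get("view",c.get("mount")), (c["range_z"]>0).mean())
E
```

```text
pics
{'clock': 0.0, 'joints': array([ 1.22270820e+00,  3.78056527e-01,  7.96476212e-02,  1.27440416e+00,
       -2.82254928e-06,  1.46052093e+00]), 'qd': array([ 0.00064297,  0.0013201 ,  0.00099311,  0.00148567,  0.00010321,
       -0.00059244]), 'joint_efforts': array([-2.50454814e-04, -4.63607025e+01,  2.69874215e+01,  2.10646290e-02,
       -3.03181296e-04,  1.57330575e-06]), 'position': array([135.22898527, 558.24489633, 249.37298305]), 'eef_rot': array([ 0.7019525 ,  0.08318686,  0.70227453, -0.08457607]), 'ft_force': array([ 0.32009689,  0.97247689, -0.1386818 ]), 'ft_torque': array([ 0.01264087, -0.00796733, -0.0159074 ]), 'width': 85.26197080558453}
scene [444.3752646707461, 444.3752646707461, 321.20277647943396, 234.27086732987567, array([-0.07544756,  0.        ,  0.        ,  0.        ,  0.        ])] [[-5.82406349e-01  8.12851050e-01  8.71869761e-03  3.44502544e+02]
 [-4.51287087e-01 -3.32230047e-01  8.28228931e-01  1.96647800e+02]
 [ 6.76123369e-01  4.78431152e-01  5.60322071e-01 -1.44230994e+03]
 [ 0.00000000e+00  0.00000000e+00  0.00000000e+00  1.00000000e+00]] 0.995
[... 199 characters left out ...]
e-01  1.12483469e-02 -5.54037734e+02]
 [ 1.72581082e-01  5.99236917e-01  7.81748609e-01 -1.43876081e+02]
 [-2.33649040e-01 -7.46100221e-01  6.23492251e-01 -1.06042954e+03]
 [ 0.00000000e+00  0.00000000e+00  0.00000000e+00  1.00000000e+00]] 0.99587890625
wrist [390.9330724931064, 390.9330724931064, 315.26346846101285, 236.84287201155277, array([-0.02305506,  0.        ,  0.        ,  0.        ,  0.        ])] [[ 1.27102753e-03  2.80816508e-01 -9.59760633e-01 -1.23740553e+02]
 [ 9.99999160e-01 -1.14917169e-04  1.29069248e-03  2.25772884e-01]
 [ 2.52154779e-04 -9.59761468e-01 -2.80816418e-01 -7.20674458e+01]
 [ 0.00000000e+00  0.00000000e+00  0.00000000e+00  1.00000000e+00]] 0.9959505208333334
```

View pics/scene0.png

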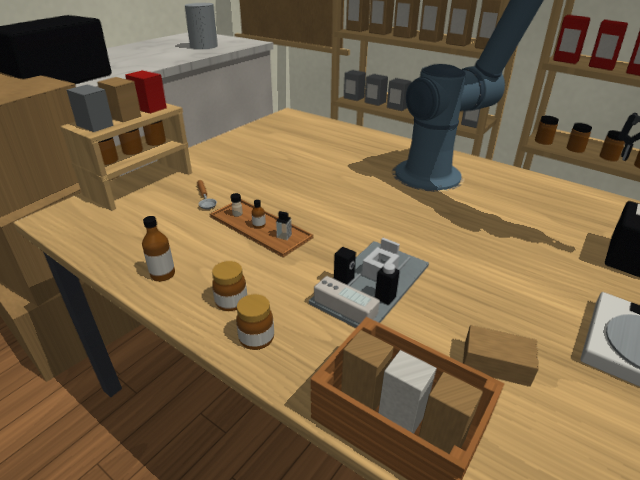

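View pics/side0.png

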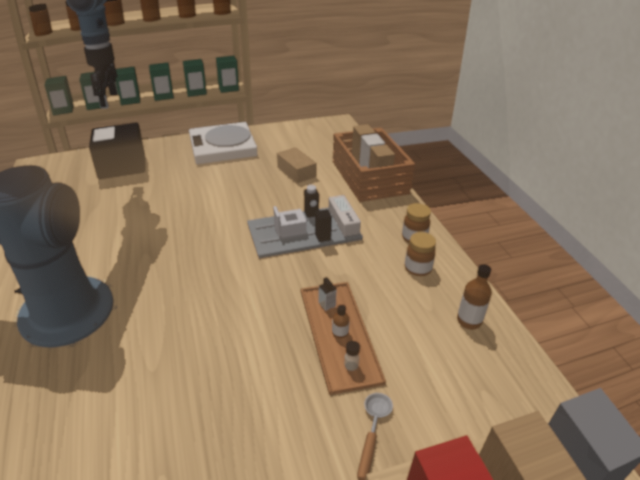

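View pics/wrist0.png

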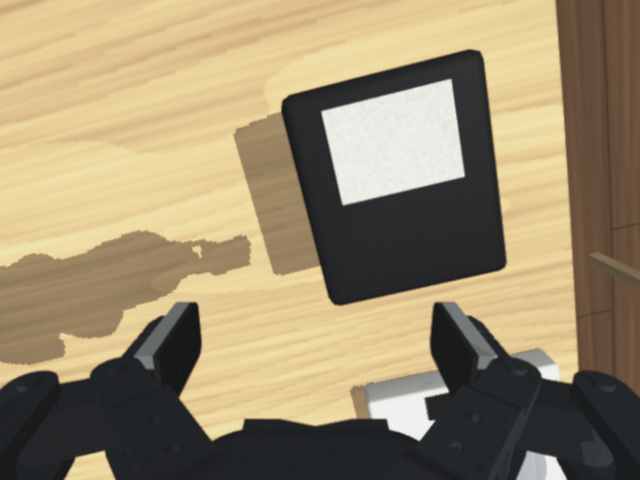

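Scene: the tray is at about (260,225) with the cell at (284,225), the end nearest the meter. The meter is at about (370,282), with its push plate at (388,246). Side: the cell is at (328,293) and the carriage at (290,222). Next I'll get coarse positions from depth.

```bash
cat > h.py <<'E'
import numpy as np,cv2,pickle
from scipy.spatial.transform import Rotation as R
def quat(q): return R.from_quat([q[1],q[2],q[3],q[0]])
def qw(rot): x=rot.as_quat(); return [x[3],x[0],x[1],x[2]]
def down(yaw):
    "tool x down, tool y (jaw axis) at angle yaw in world xy"
    x=np.array([0,0,-1.]);y=np.array([np.cos(yaw),np.sin(yaw),0]);return R.from_matrix(np.c_[x,y,np.cross(x,y)])
def pose(c,s=None):
    if "view" in c: return np.linalg.inv(c["view"])
    T=np.eye(4);T[:3,:3]=quat(s["eef_rot"]).as_matrix();T[:3,3]=s["position"];return T@c["mount"]
def rays(c,uv,s=None):
    K=np.array([[c["fx"],0,c["cx"]],[0,c["fy"],c["cy"]],[0,0,1.]])
    n=cv2.undistortPoints(np.float64(uv).reshape(-1,1,2),K,c["distortion"]).reshape(-1,2)
    T=pose(c,s);d=np.c_[n[:,0],-n[:,1],-np.ones(len(n))]
    return T[:3,3],d@T[:3,:3].T
def onz(c,uv,z,s=None):
    o,d=rays(c,uv,s);return o+d*((z-o[2])/d[:,2])[:,None]
def dep(c,uv,s=None):
    o,d=rays(c,uv,s);uv=np.int32(np.round(uv)).reshape(-1,2)
    return o+d*c["range_z"][uv[:,1],uv[:,0]][:,None]
def proj(c,P,s=None):
    T=np.linalg.inv(pose(c,s));p=np.atleast_2d(P)@T[:3,:3].T+T[:3,3]
    p=p*[1,-1,-1];K=np.array([[c["fx"],0,c["cx"]],[0,c["fy"],c["cy"]],[0,0,1.]])
    return cv2.projectPoints(p,np.zeros(3),np.zeros(3),K,c["distortion"])[0].reshape(-1,2)
def shot(name,f):
    from workcell import r,imaging
    s=r.observe();c=imaging.read_camera(name);cv2.imwrite(f"pics/{f}.png",c["img"]);pickle.dump((c,s),open(f+".pkl","wb"));return c,s
E
python3 - <<'E'
from h import *
np.set_printoptions(precision=1,suppress=True)
for n,pts in (("scene",[(284,216),(237,205),(258,212),(381,258),(389,244),(345,262),(387,280),(428,262),(312,302)]),("side",[(325,285),(351,347),(341,316),(290,217),(277,212),(248,215),(358,240)])):
    c,s=pickle.load(open(n+"0.pkl","rb"));print(n);print(dep(c,pts))
E
```

```text
scene
[[ 562.8 -133.3   69.7]
 [ 559.7 -300.1   41.7]
 [ 570.  -213.7   55.8]
 [ 538.2  126.2   42.3]
 [ 520.1  133.4   73.4]
 [ 635.3   91.7   75.7]
 [ 636.1  191.4   76.6]
 [ 434.6  200.3    0.1]
 [ 719.    67.8   12.5]]
side
[[ 554.4 -139.7   61.5]
 [ 548.5 -315.8   65.6]
 [ 557.3 -234.    62.4]
 [ 550.9  140.8   45.2]
 [ 514.4  124.3   78.6]
 [ 459.5  247.2   -2.7]
 [ 705.9   56.5    1.1]]
```

```bash
python3 - <<'E'
from h import *
from workcell import r,claw,solver,imaging
np.set_printoptions(precision=2,suppress=True)
print(quat(r.observe()["eef_rot"]).as_matrix())
for p in ([560,-145,220],[590,115,230]):
  for y in range(-180,180,30):
    q=solver.ik(p,qw(down(np.radians(y)))); print(p,y,q)
E
```

```text
[[-0.    0.24  0.97]
 [-0.    0.97 -0.24]
 [-1.   -0.   -0.  ]]
[560, -145, 220] -180 [-0.36  0.39  0.03  1.2   0.   -1.93]
[560, -145, 220] -150 [-0.36  0.39  0.03  1.2   0.   -2.46]
[560, -145, 220] -120 [-0.36  0.39  0.03  1.2   0.   -2.98]
[560, -145, 220] -90 [-0.36  0.39  0.03  1.2   0.    2.78]
[560, -145, 220] -60 [-0.36  0.39  0.03  1.2   0.    2.25]
[560, -145, 220] -30 [-0.36  0.39  0.03  1.2   0.    1.73]
[560, -145, 220] 0 [-0.36  0.39  0.03  1.2   0.    1.21]
[560, -145, 220] 30 [-0.36  0.39  0.03  1.2   0.    0.68]
[560, -145, 220] 60 [-0.36  0.39  0.03  1.2   0.    0.16]
[560, -145, 220] 90 [-0.36  0.39  0.03  1.2   0.   -0.36]
[560, -145, 220] 120 [-0.36  0.39  0.03  1.2   0.   -0.89]
[560, -145, 220] 150 [-0.36  0.39  0.03  1.2   0.   -1.41]
[590, 115, 230] -180 [ 0.09  0.44  0.12  1.25  0.   -1.48]
[590, 115, 230] -150 [ 0.09  0.44  0.12  1.25  0.   -2.01]
[590, 115, 230] -120 [ 0.09  0.44  0.12  1.25  0.   -2.53]
[590, 115, 230] -90 [ 0.09  0.44  0.12  1.25  0.   -3.05]
[590, 115, 230] -60 [0.09 0.44 0.12 1.25 0.   2.7 ]
[590, 115, 230] -30 [0.09 0.44 0.12 1.25 0.   2.18]
[590, 115, 230] 0 [0.09 0.44 0.12 1.25 0.   1.66]
[590, 115, 230] 30 [0.09 0.44 0.12 1.25 0.   1.13]
[590, 115, 230] 60 [0.09 0.44 0.12 1.25 0.   0.61]
[590, 115, 230] 90 [0.09 0.44 0.12 1.25 0.   0.09]
[590, 115, 230] 120 [ 0.09  0.44  0.12  1.25  0.   -0.44]
[590, 115, 230] 150 [ 0.09  0.44  0.12  1.25  0.   -0.96]
```

```bash
python3 - <<'E'
from h import *
from workcell import r,claw,solver,imaging
o=qw(down(np.radians(90)))
r.move_to([570,115,230],o); shot("wrist","w_meter")
r.move_to([550,-130,200],o); shot("wrist","w_cell"); print(r.observe()["clock"])
E
```

```text
3.45
```

View pics/w_meter.png

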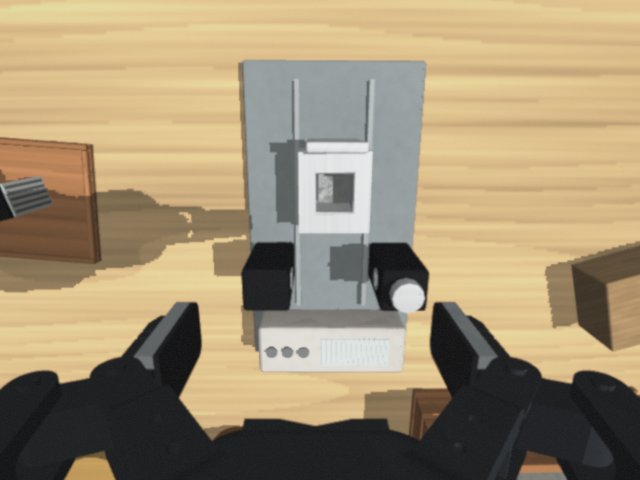

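View pics/w_cell.png

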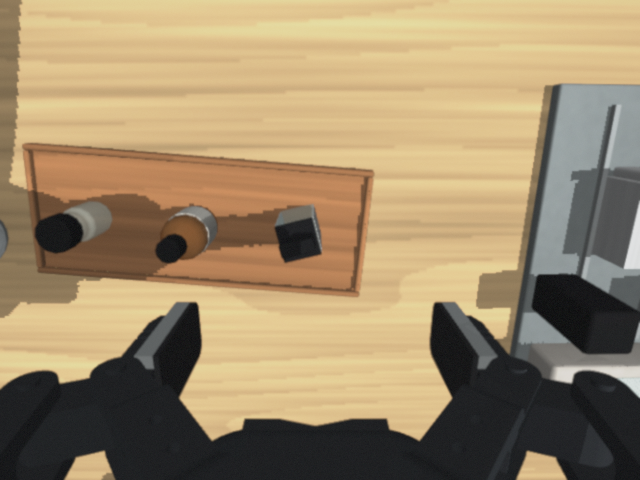

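```bash
python3 - <<'E'
import cv2,numpy as np
a=cv2.imread("pics/w_meter.png")[120:250,270:400]; b=cv2.imread("pics/w_cell.png")[190:280,255:345]
cv2.imwrite("pics/zoom.png",np.hstack([cv2.resize(a,(400,400),interpolation=cv2.INTER_CUBIC),cv2.resize(b,(400,400),interpolation=cv2.INTER_CUBIC)]))
E
```

```text
(no output)
```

View pics/zoom.png

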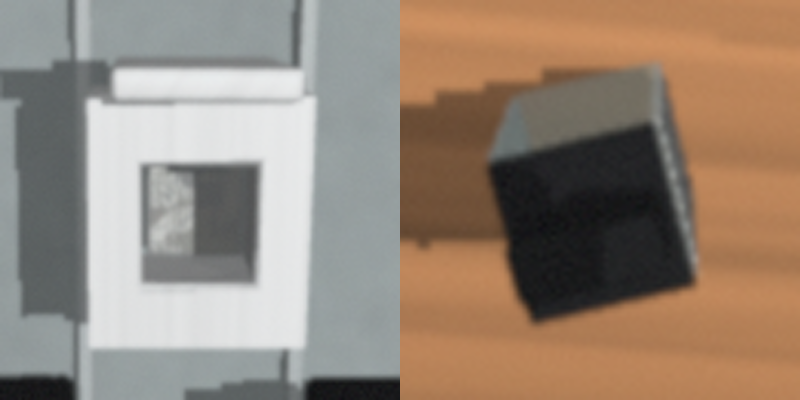

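The meter view shows the well at (335,192), the push plate at (337,147) towards the robot, and the capped lamp at (405,290) towards +y. The cell view shows the cell at (298,235), with its ribbed (frosted) face to the right, towards world +y. So the cell's x axis lies near world x, turned about 14°. Next I'll take close views with the camera straight above each.

```bash
python3 - <<'E'
from h import *
from workcell import r,claw,solver,imaging
np.set_printoptions(precision=2,suppress=True)
c,s=pickle.load(open("w_cell.pkl","rb")); zc=lambda z:onz(c,[(255+x/4.444,190+y/4.444) for x,y in [(490,160),(655,120),(695,285),(535,320)]],z,s)
print(zc(53),r.finger_overhang)
c,s=pickle.load(open("w_meter.pkl","rb")); W=onz(c,[(270+x/3.077,120+y/3.077) for x,y in [(140,162),(262,162),(258,283),(142,283)]],53,s)
print(W,W.mean(0))
k=zc(53)[:2].mean(0)+[14,-3,0]
t=np.radians(14); d=down(t) # jaw axis = cell x
for yaw in (t,t+np.pi): print(solver.ik([k[0],k[1],130],qw(down(yaw))))
o=down(np.radians(90)); z=o.as_matrix()[:,2]
w=W.mean(0)
p=k+72*z; r.move_to([p[0],p[1],140],qw(o)); shot("wrist","w_cell2")
p=w+72*z; r.move_to([p[0],p[1],170],qw(o)); shot("wrist","w_meter2")
print(r.observe()["clock"])
for n in ("w_cell2","w_meter2"):
    c,s=pickle.load(open(n+".pkl","rb"));print(proj(c,[*(k if 'cell' in n else w)[:2],55],s))
E
```

```text
[[549.44 -93.    53.  ]
 [542.78 -66.77  53.  ]
 [570.7  -58.38  53.  ]
 [576.83 -84.52  53.  ]] 19.0
[[534.52 116.08  53.  ]
 [534.48 146.43  53.  ]
 [565.28 146.31  53.  ]
 [565.32 116.63  53.  ]] [549.9  131.36  53.  ]
[ 0.17  0.51 -0.04  1.03  0.    1.5 ]
[ 0.17  0.51 -0.04  1.03  0.   -1.64]
5.125
[[317.02 122.32]]
[[318.04 121.45]]
```

View pics/w_cell2.png

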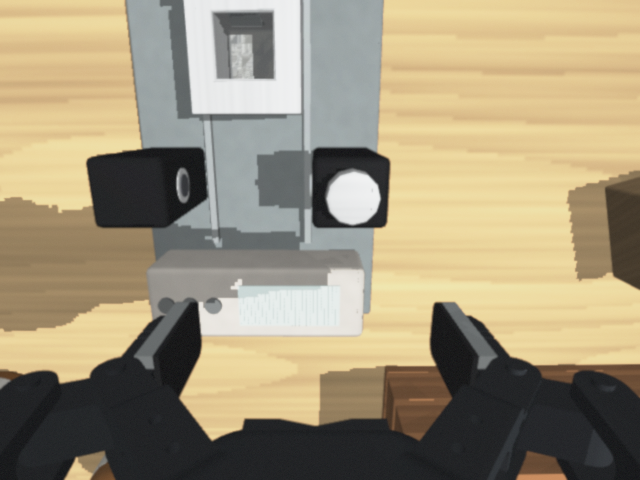

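View pics/w_meter2.png

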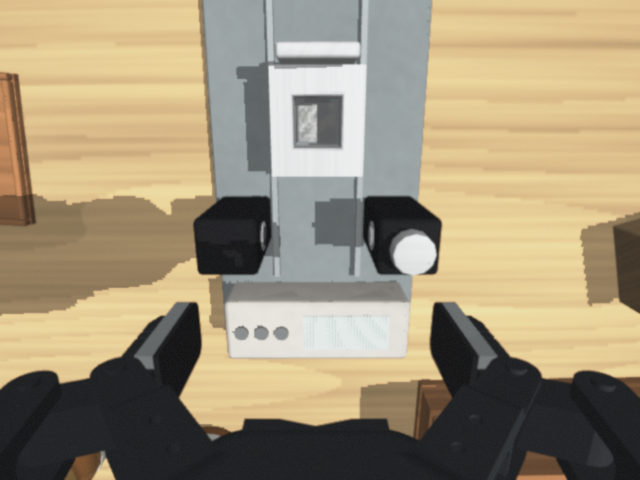

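The cell pixels were off because I forgot the 400 px offset of the right half of the zoom picture. The well is at (318,121), where it was predicted. I'll redo the cell view.

```bash
python3 - <<'E'
from h import *
from workcell import r,claw,solver,imaging
np.set_printoptions(precision=2,suppress=True)
c,s=pickle.load(open("w_cell.pkl","rb")); C=onz(c,[(255+(x-400)/4.444,190+y/4.444) for x,y in [(490,160),(655,120),(695,285),(535,320)]],53,s)
print(C); k=C[:2].mean(0)+[14,4,0]
o=down(np.radians(90)); z=o.as_matrix()[:,2]
p=k+72*z; r.move_to([p[0],p[1],140],qw(o)); c,s=shot("wrist","w_cell3")
print(k,proj(c,[*k[:2],58],s),s["clock"])
t=np.radians(14)
for yaw in (t,t+np.pi): print(solver.ik([k[0],k[1],130],qw(down(yaw))))
c,s=pickle.load(open("w_meter2.pkl","rb"))
g=cv2.cvtColor(c["img"],cv2.COLOR_BGR2GRAY)
a=cv2.resize(c["img"][30:190,240:400],(400,400),interpolation=cv2.INTER_CUBIC)
c,s=pickle.load(open("w_cell3.pkl","rb"))
b=cv2.resize(c["img"][80:160,280:360],(400,400),interpolation=cv2.INTER_CUBIC)
cv2.imwrite("pics/zoom2.png",np.hstack([a,b]))
E
```

```text
[[ 549.5  -157.49   53.  ]
 [ 542.86 -130.88   53.  ]
 [ 570.74 -124.33   53.  ]
 [ 576.89 -150.8    53.  ]]
[ 560.18 -140.18   53.  ] [[312.41 122.31]] 6.1833
[-0.36  0.44 -0.14  0.99  0.    0.97]
[-0.36  0.44 -0.14  0.99  0.   -2.17]
```

View pics/zoom2.png

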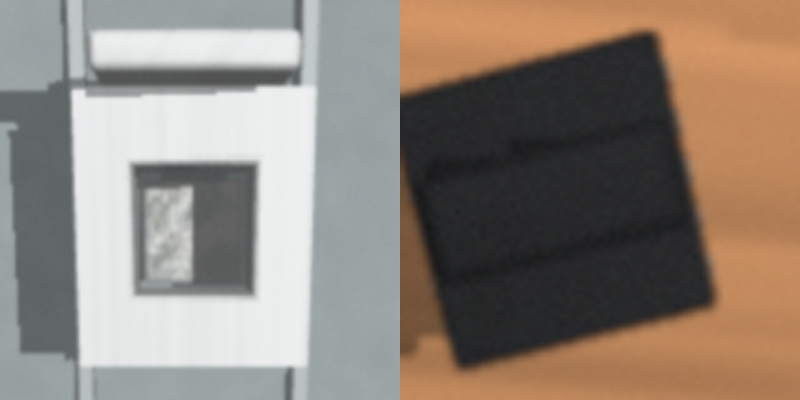

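View pics/w_cell3.png

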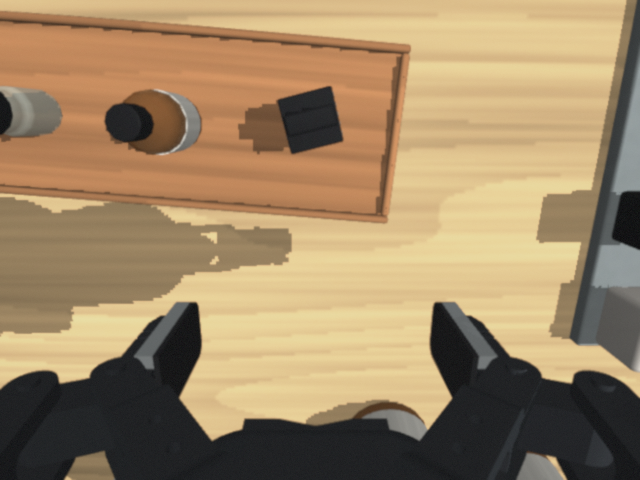

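```bash
cat > m.py <<'E'
from h import *
np.set_printoptions(precision=2,suppress=True)
def rect(P):
    (cx,cy),wh,a=cv2.minAreaRect(np.float32(P[:,:2]));a=(a+45)%90-45;return np.array([cx,cy]),wh,a
def cell(n,z=58):
    c,s=pickle.load(open(n+".pkl","rb"));m=(c["img"].max(2)<75).astype(np.uint8);m[240:]=0
    cs=[q for q in cv2.findContours(m,0,1)[0] if 800<cv2.contourArea(q)<6000]
    for q in cs:
        q=cv2.convexHull(q)[:,0].astype(float);R_=rect(onz(c,q,z,s)); 
        print("cell?",q.mean(0),*R_)
def well(n):
    c,s=pickle.load(open(n+".pkl","rb"));hsv=cv2.cvtColor(c["img"],cv2.COLOR_BGR2HSV)
    m=((hsv[...,2]>190)&(hsv[...,1]<40)).astype(np.uint8)
    cs,h=cv2.findContours(m,cv2.RETR_CCOMP,1)
    for q,hh in zip(cs,h[0]):
        if hh[3]>=0 and cv2.contourArea(q)>800:
            print("well",q.mean((0,1)),*rect(onz(c,q[:,0].astype(float),53,s)))
            o=cs[hh[3]];P=onz(c,o[:,0].astype(float),53,s);print("top+plate",*rect(P))
E
python3 - <<'E'
from m import *
cell("w_cell3");well("w_meter");well("w_meter2")
c,s=pickle.load(open("w_meter2.pkl","rb"))
# carriage-top side corners, from zoom2
U=lambda p:[(240+x/2.5,30+y/2.5) for x,y in p]
P=onz(c,U([(72,90),(80,365),(316,88),(306,365)]),53,s);print(P)
Q=onz(c,U([(91,32),(299,31),(300,65),(93,65)]),78,s);print(Q)
# base plate edges at z=12
for n,p in (("w_meter",[(243,63),(425,63)]),("w_meter2",[(204,20),(216,270),(431,20),(418,270)])):
    c,s=pickle.load(open(n+".pkl","rb"));print(onz(c,p,12,s))
print(quat(s["eef_rot"]).as_matrix())
E
```

```text
cell? [621.54 213.23] [608.12  33.39] (27.143264770507812, 16.537933349609375) 1.0230274200439453
cell? [129.36 123.04] [ 560.02 -233.48] (19.10417366027832, 24.15241241455078) 10.467506408691406
cell? [306.11 123.33] [ 559.22 -141.39] (26.979965209960938, 27.36479377746582) 14.105369567871094
cell? [618.36 120.55] [562.25  16.87] (5.261061668395996, 118.6344985961914) -0.0522613525390625
well [334.81 191.89] [549.69 130.93] (32.882347106933594, 31.99106788635254) 0.10242564231157303
top+plate [547.05 130.55] (56.73185729980469, 70.98051452636719) -0.0330352783203125
well [317.4  120.79] [549.92 130.97] (31.269512176513672, 32.121856689453125) -0.18521881103515625
top+plate [540.06 130.95] (56.450660705566406, 109.73448944091797) -0.03969573974609375
[[519.04 103.11  53.  ]
 [582.24 102.84  53.  ]
 [518.81 159.22  53.  ]
 [582.43 158.76  53.  ]]
[[511.27 110.12  78.  ]
 [511.23 152.4   78.  ]
 [517.63 152.78  78.  ]
 [517.49 110.34  78.  ]]
[[451.04  57.24  12.  ]
 [450.77 204.74  12.  ]]
[[485.41  57.07  12.  ]
 [660.28  52.2   12.  ]
 [485.93 205.67  12.  ]
 [660.79 209.08  12.  ]]
[[ 0.  0.  1.]
 [ 0.  1. -0.]
 [-1.  0.  0.]]
```

The cap is at (306,123): the cell is at (559.3,-141.3) with yaw 14.1°. The tab ridge runs along the cell's y axis, which agrees with the ribbed face. The well is at (549.8,131.0) and the meter's yaw is about 0. I'll grasp the tab by feel.

```bash
python3 - <<'E'
from h import *
from workcell import r,claw,solver,imaging
np.set_printoptions(precision=2,suppress=True)
o=qw(down(np.radians(14.1)))
claw.command_gripper(22,40); print(r.finger_overhang,r.observe()["width"])
r.move_to([559.3,-141.3,115],o)
c,s=shot("wrist","w_pre")
hit=r.move_straight([559.3,-141.3,74],feed=30,stop_force=3)
s=r.observe();print(hit,s["position"],s["ft_force"],s["clock"])
E
```

```text
19.0 22.312944397742108
True [ 559.14 -141.24   77.09] [-0.01  0.15  5.04] 9.2333
```

View pics/w_pre.png

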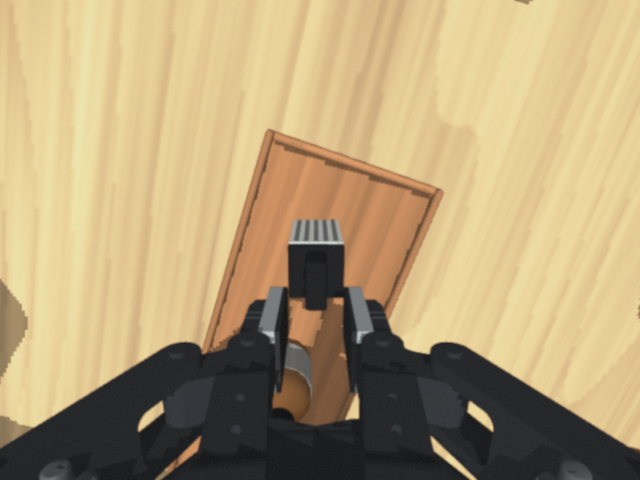

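The tab (316,280) stands centred between the jaws, and the ribbed +y face (316,232) faces the camera. I felt the cap at TCP z = 77.1, as expected. I'll back off 2 mm, grip and lift.

```bash
python3 - <<'E'
from h import *
from workcell import r,claw,solver,imaging
np.set_printoptions(precision=2,suppress=True)
r.move_straight([559.3,-141.3,79],feed=30)
claw.command_gripper(5,45); s=r.observe(); print(s["width"],s["ft_force"])
r.move_straight([559.3,-141.3,180],feed=100); s=r.observe(); print(s["width"],s["ft_force"],s["position"])
o=qw(down(np.pi/2))
r.move_to([549.8,131,180],o); c,s=shot("wrist","w_held"); print(s["ft_force"],s["position"],s["clock"]); shot("scene","s_held");shot("side","d_held")
E
```

```text
9.0299757030443 [0.28 0.83 1.16]
8.852139655161448 [-0.37  0.13 -1.82] [ 558.76 -141.09  179.17]
[-0.2  -0.08 -0.42] [549.89 130.27 179.7 ] 11.9583
```

View pics/w_held.png

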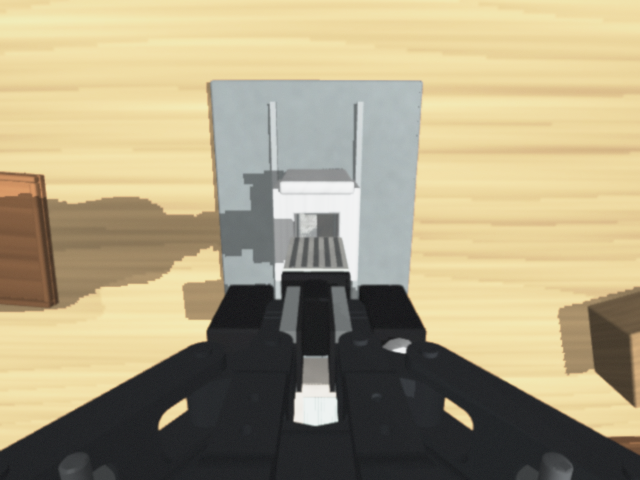

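View pics/d_held.png

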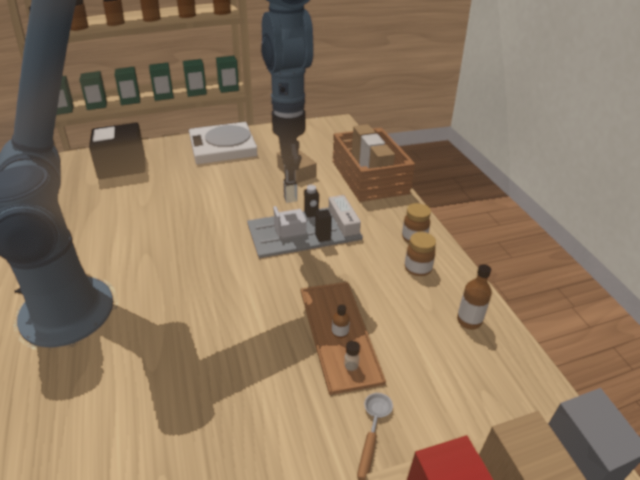

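```bash
python3 - <<'E'
import cv2,numpy as np
a=cv2.imread("pics/w_held.png")[170:300,250:380]
cv2.imwrite("pics/zoom3.png",cv2.resize(a,(780,600)[:1]*2 if 0 else (600,600),interpolation=cv2.INTER_CUBIC))
E
```

```text
(no output)
```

View pics/zoom3.png

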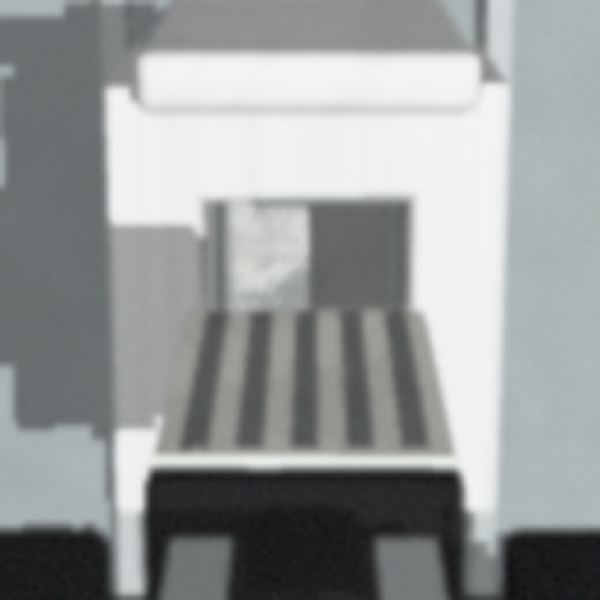

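```bash
cat > held.py <<'E'
from m import *
c,s=pickle.load(open("w_held.pkl","rb"))
U=lambda p:[(250+x/4.615,170+y/4.615) for x,y in p]
o,d=rays(c,U([(197,310),(422,310),(147,470),(463,470)]),s)
T=quat(s["eef_rot"]).as_matrix(); p=s["position"]
oo=T.T@(o-p); dd=d@T
for e in dd: print("tool",oo+e*((-14-oo[2])/e[2]))
W=onz(c,U([(205,198),(414,198)]),53,s);print(W, W.mean(0)-p)
E
python3 held.py; python3 -c "
from workcell import r;s=r.observe();print(s['position'],s['ft_force'],s['eef_rot'])"
```

```text
tool [ 74.07 -11.79 -14.  ]
tool [ 74.08  13.92 -14.  ]
tool [ 24.17 -13.36 -14.  ]
tool [ 24.18  14.37 -14.  ]
[[534.67 116.59  53.  ]
 [534.72 146.29  53.  ]] [ -15.19    1.17 -126.7 ]
[550.17123939 129.6879859  179.90300209] [ 0.87215529  0.24430063 -0.4636767 ] [ 0.70709948  0.00081586  0.70711288 -0.00101744]
```

```bash
python3 - <<'E'
from m import *
from workcell import r,solver
for i in range(8):
    s=r.observe();print(s['clock'],s['position'],s['ft_force'],s['joints'],s['qd']);r.sleep(0.1)
E
```

```text
12.1083 [550.17 129.69 179.9 ] [ 0.87  0.24 -0.46] [ 0.12  0.39 -0.09  1.09 -0.    0.12] [ 0. -0.  0.  0.  0. -0.]
12.2083 [550.12 129.89 179.96] [ 1.38  0.48 -1.72] [ 0.12  0.39 -0.09  1.09 -0.    0.12] [ 0.01 -0.   -0.    0.    0.   -0.  ]
12.3083 [550.01 130.25 179.98] [ 0.22 -0.27 -0.82] [ 0.12  0.39 -0.09  1.09 -0.    0.12] [ 0.01 -0.    0.    0.    0.    0.  ]
12.4083 [549.89 130.54 179.98] [-1.11  1.07 -1.24] [ 0.12  0.39 -0.09  1.09 -0.    0.12] [ 0.01  0.   -0.    0.   -0.    0.  ]
12.5083 [549.84 130.81 180.01] [ 0.74 -1.2  -1.2 ] [ 0.12  0.39 -0.09  1.09  0.    0.12] [ 0. -0. -0. -0.  0.  0.]
12.6083 [549.81 130.97 180.03] [ 0.14 -0.12 -0.67] [ 0.12  0.39 -0.09  1.09  0.    0.12] [ 0. -0. -0. -0.  0.  0.]
12.7083 [549.8  131.04 180.01] [-0.33  0.09 -0.55] [ 0.12  0.39 -0.09  1.09  0.    0.12] [ 0.  0.  0. -0.  0.  0.]
12.8083 [549.79 131.08 180.02] [-0.69  0.88 -1.68] [ 0.12  0.39 -0.09  1.09  0.    0.12] [-0.  0. -0. -0. -0. -0.]
```

The arm takes about 1 s to settle, so the last picture was taken while it was still moving. I'll look again lower down and settled.

```bash
python3 - <<'E'
from m import *
from workcell import r
c,s=shot("wrist","w_held2")
r.move_straight([549.8,131,142],feed=60);r.sleep(0.9);c,s=shot("wrist","w_held3");print(s["position"],s["clock"])
for n in("2","3"):
    a=cv2.imread(f"pics/w_held{n}.png")[170:300,250:380]
    cv2.imwrite(f"pics/zh{n}.png",cv2.resize(a,(600,600),interpolation=cv2.INTER_CUBIC))
E
```

```text
[549.78 131.   141.99] 14.6417
```

View pics/zh2.png

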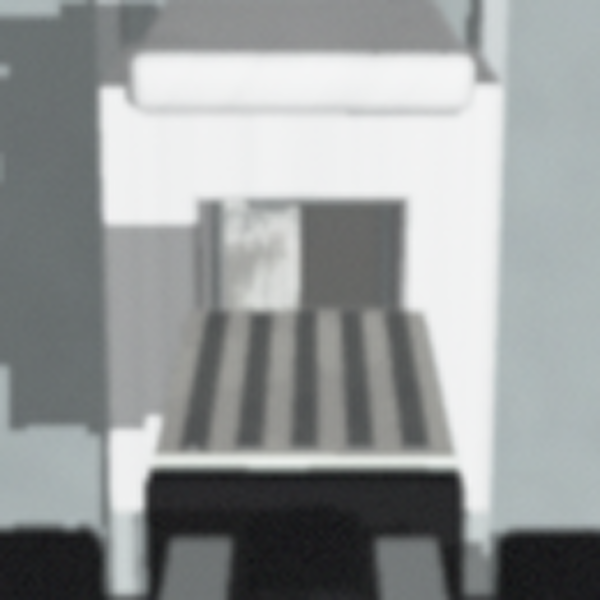

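View pics/zh3.png

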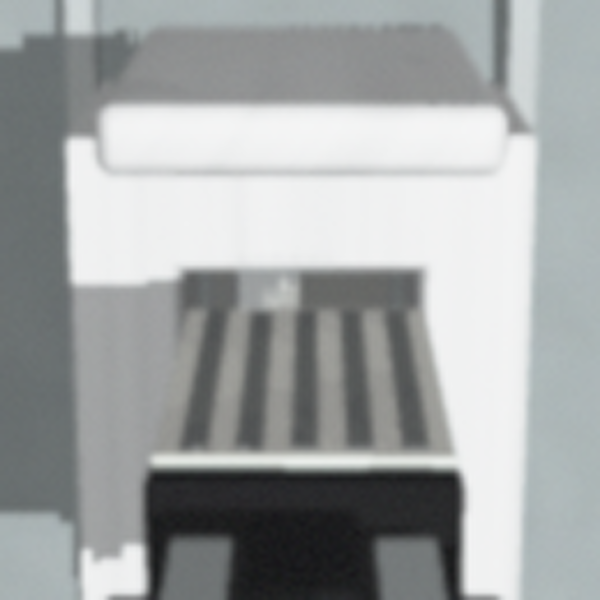

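```bash
python3 - <<'E'
from m import *
U=lambda p:[(250+x/4.615,170+y/4.615) for x,y in p]
for n,foot,cap,well in (("w_held2",[(195,310),(422,310)],[(147,470),(463,470)],[(196,199),(407,199)]),("w_held3",[(192,310),(423,310)],[(147,470),(463,470)],[(178,270),(424,270)])):
    c,s=pickle.load(open(n+".pkl","rb"));T=quat(s["eef_rot"]).as_matrix();p=s["position"]
    o,d=rays(c,U(foot+cap),s);oo=T.T@(o-p);dd=d@T
    P=np.array([oo+e*((-14-oo[2])/e[2]) for e in dd]);W=onz(c,U(well),53,s)
    print(n,p,"\n",P,"\nfoot mid y",P[:2,1].mean(),"cap mid y",P[2:,1].mean(),"\nwell",W,W.mean(0))
    print("yaw tool deg",np.degrees(np.arctan2(T[1,1],T[0,1])))
E
```

```text
w_held2 [549.8  131.05 180.03] 
 [[ 74.07 -12.02 -14.  ]
 [ 74.08  13.92 -14.  ]
 [ 24.17 -13.36 -14.  ]
 [ 24.18  14.37 -14.  ]] 
foot mid y 0.9508255792081375 cap mid y 0.5035244528981107 
well [[534.87 116.14  53.  ]
 [534.87 146.16  53.  ]] [534.87 131.15  53.  ]
yaw tool deg 90.00275008125702
w_held3 [549.78 131.   141.99] 
 [[ 74.07 -12.36 -14.  ]
 [ 74.08  14.03 -14.  ]
 [ 24.17 -13.36 -14.  ]
 [ 24.18  14.37 -14.  ]] 
foot mid y 0.8364521395839155 cap mid y 0.5034641019118178 
well [[535.06 116.06  53.  ]
 [535.05 146.09  53.  ]] [535.05 131.08  53.  ]
yaw tool deg 89.99911119493436
```

By the camera the held cell sits about +0.6 mm in y relative to the TCP, and the well's y is 131.1. I'll aim at y = 130.4 and x = 550.7, biased towards the +x wall, and enter the mouth under a force guard.

```bash
python3 - <<'E'
from m import *
from workcell import r
x,y=550.7,130.4
r.move_straight([x,y,132],feed=40);r.sleep(0.6);s0=r.observe();print(s0["position"],s0["ft_force"])
h=r.move_straight([x,y,120],feed=12,stop_force=5);s=r.observe();print(h,s["position"],s["ft_force"],s["ft_torque"]-s0["ft_torque"],s["clock"])
shot("wrist","w_in");a=cv2.imread("pics/w_in.png")[150:330,230:410];cv2.imwrite("pics/zin.png",cv2.resize(a,(600,600)))
E
```

```text
[550.73 130.41 132.06] [-0.26  0.55 -0.61]
False [550.85 130.42 120.09] [ 0.52  0.06 -2.  ] [-0.07 -0.16  0.01] 16.8417
```

View pics/zin.png

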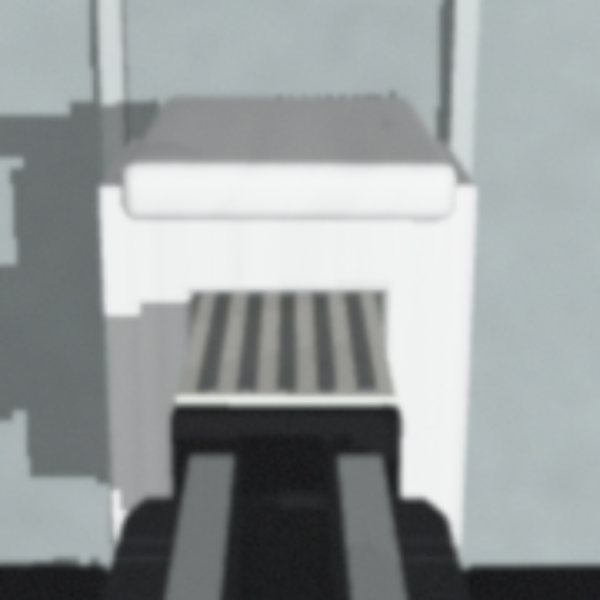

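The cell is 7 mm inside the mouth without contact force; its ribbed face drops into the well between zoom columns 190 and 388. Now I'll press it past the leaf spring.

```bash
python3 - <<'E'
from m import *
from workcell import r
p=r.observe()["position"];x,y=550.7,130.4
for z in (114,110,106,102,98,94,91):
    s0=r.observe()
    h=r.move_straight([x,y,z],feed=10,stop_force=7.0);s=r.observe();print(z,h,s["position"],s["ft_force"],s["width"],s["clock"])
    if s["ft_force"][2]>9 : break
E
```

```text
114 False [551.54 130.48 114.66] [0.93 0.48 5.48] 8.607142079413094 17.6417
110 False [551.16 130.38 109.81] [ 5.39 -0.29  0.05] 8.77906108735587 18.1917
106 False [550.82 130.41 105.91] [5.07 0.13 1.18] 8.660794896834457 18.7417
102 False [550.55 130.4  101.71] [ 5.38 -0.03  1.97] 9.118161732528618 19.2917
98 False [550.57 130.41  97.86] [ 4.95 -0.38  1.1 ] 8.477772006488552 19.8417
94 True [551.03 130.49  97.76] [-0.44 -0.21  3.29] 8.827179548835165 20.075
91 True [551.02 130.45  97.73] [-1.23  0.12  4.32] 8.616066214977845 20.3667
```

```bash
python3 - <<'E'
from m import *
from workcell import r,claw
x,y=551.0,130.4
h=r.move_straight([x,y,95],feed=8,stop_force=8);s=r.observe();print(h,s["position"],s["ft_force"],s["clock"])
claw.command_gripper(24);r.sleep(.3);s=r.observe();print(s["width"],s["position"],s["ft_force"])
r.move_straight([x,y,150],feed=80)
r.sleep(.5);c,s=shot("wrist","w_out");print(s["position"],s["clock"])
E
```

```text
True [551.01 130.46  97.76] [ 0.35 -0.1   5.14] 20.625
23.90821901263305 [551.9  130.51  97.96] [0.64 0.54 0.63]
[550.96 130.39 149.87] 22.525
```

View pics/w_out.png

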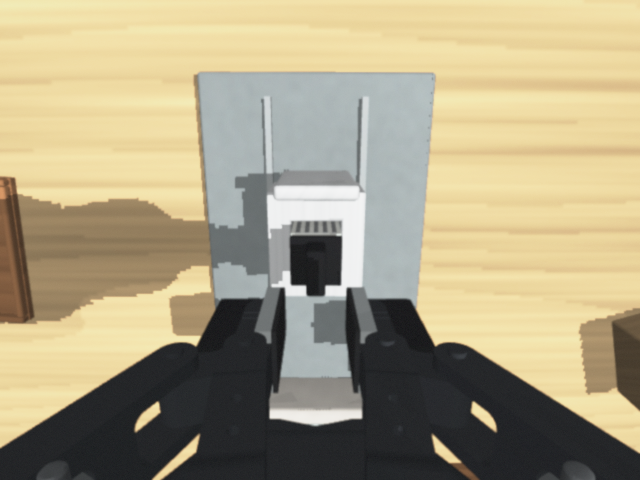

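The cell stands in the well, with its cap at (316,260) and ribs just above the rim at (316,228). The push-down stopped three times at the same TCP height, 97.75. That puts the foot about 29 mm below the rim, inside the floor range. One top-down check of height, yaw and centring, then I'll push the carriage.

```bash
python3 - <<'E'
from m import *
from workcell import r,claw
o=qw(down(np.pi/2))
r.move_straight([618,130.4,165],feed=150);r.sleep(.7);c,s=shot("wrist","w_top");print(s["position"])
E
python3 - <<'E'
from m import *
cell("w_top",77)
c,s=pickle.load(open("w_top.pkl","rb"));print(proj(c,[550.5,130.4,95],s))
q=proj(c,[[541,130.4,77],[551,130.4,95],[560,130.4,77],[525,130.4,53],[575,130.4,53]],s);print(q,dep(c,q,s))
cv2.imwrite("pics/zt.png",cv2.resize(c["img"][40:200,240:400],(600,600),interpolation=cv2.INTER_CUBIC))
E
```

```text
[618.   130.39 165.04]
cell? [394.67 218.25] [599.47 179.33] (44.8173713684082, 20.158241271972656) -0.0161590576171875
cell? [225.55 220.27] [599.45  81.5 ] (45.0754508972168, 20.16731834411621) -0.00936126708984375
cell? [316.64 133.64] [550.49 130.51] (26.76338768005371, 26.856544494628906) -0.02954864501953125
[[314.93 131.9 ]]
[[314.97 112.  ]
 [314.93 132.98]
 [315.   149.5 ]
 [315.02  83.34]
 [315.07 172.23]] [[541.39 130.43  95.35]
 [550.99 130.4   95.29]
 [558.69 130.43  96.06]
 [525.   130.4   53.04]
 [574.98 130.4   53.18]]
```

View pics/zt.png

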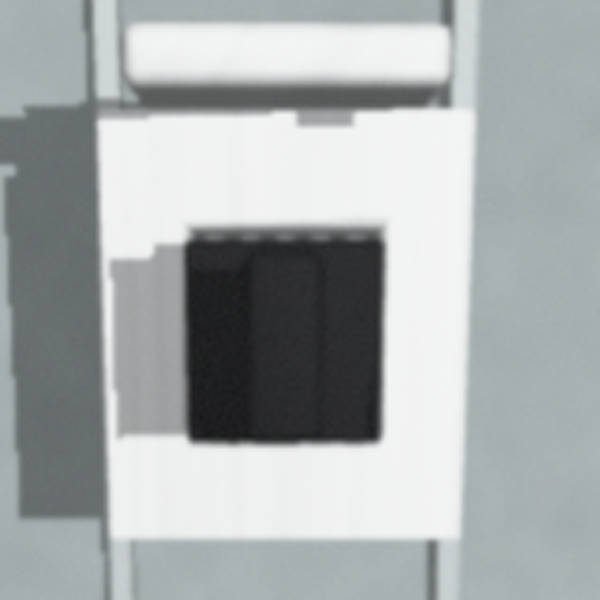

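Cap square to the meter (0°), centred at (317,134), gap only on the −x (spring) side. I'll check tilt with a plane fit on the tab top's depth.

```bash
python3 - <<'E'
from m import *
c,s=pickle.load(open("w_top.pkl","rb"))
def fit(x0,x1,y0,y1,z,tol=2):
    g=np.array([(u,v) for u in range(260,380) for v in range(60,200)]);P=dep(c,g,s)
    k=(P[:,0]>x0)&(P[:,0]<x1)&(P[:,1]>y0)&(P[:,1]<y1)&(abs(P[:,2]-z)<tol);P=P[k]
    a,_,_,_=np.linalg.lstsq(np.c_[P[:,:2]-P[:,:2].mean(0),np.ones(len(P))],P[:,2],rcond=None);print(len(P),a, (P[:,2]).std())
fit(540,562,127,134,95.3);fit(538,564,117,145,77);fit(520,580,104,114,53)
E
```

```text
718 [-0.01 -0.   95.11] 0.6463881536164133
1712 [-0.01  0.   77.11] 0.6647225259053646
1827 [-0.   -0.01 53.16] 0.6699786469603111
```

The cell is level to within 0.01 rad. The cap top at 77.1 gives a foot height of about 24, which matches what I felt. Now the carriage push.

```bash
python3 - <<'E'
from m import *
from workcell import r,claw
o=qw(down(np.pi/2))
r.move_straight([470,130.5,165],feed=200);claw.command_gripper(0,30)
r.move_straight([470,130.5,62],feed=120);r.sleep(.3)
h=r.move_straight([515,130.5,62],feed=15,stop_force=2);s=r.observe();print("touch",h,s["position"],s["ft_force"],s["clock"])
x0=s["position"][0]
h=r.move_straight([x0+60,130.5,62],feed=25,stop_force=13);s=r.observe();print("push",h,s["position"],s["ft_force"],s["clock"])
if not h:
    h=r.move_straight([x0+85,130.5,62],feed=10,stop_force=6.5);s=r.observe();print("stop",h,s["position"],s["ft_force"],s["clock"])
E
```

```text
touch True [498.71 130.43  61.48] [-0.49  0.34 -0.07] 28.3333
push False [556.25 130.21  60.91] [-5.08 -0.81  0.67] 30.9
stop True [567.57 130.11  60.4 ] [-0.44  1.21  0.11] 32.2667
```

```bash
python3 - <<'E'
from m import *
from workcell import r,claw
for f in (9,11):
    h=r.move_straight([585,130.5,62],feed=8,stop_force=f)
    for i in range(3):
        s=r.observe();print("stop",h,s["position"],s["ft_force"],s["clock"]);r.sleep(.1)
E
```

```text
stop True [567.43 130.03  59.51] [-0.17 -0.3   0.28] 33.125
stop True [567.   129.98  59.1 ] [ 0.49  0.16 -0.14] 33.225
stop True [566.69 129.94  58.92] [-0.17 -0.85 -0.52] 33.325
stop True [567.29 129.94  58.72] [-0.3   0.69 -0.14] 34.3583
stop True [567.09 129.91  58.45] [ 0.6  -0.23  1.49] 34.4583
stop True [567.09 129.89  58.46] [0.68 0.66 1.88] 34.5583
```

It stopped firmly at the same place with a 9 N and then an 11 N guard. I'll back off and look.

```bash
python3 - <<'E'
from m import *
from workcell import r,claw
o=qw(down(np.pi/2))
r.move_straight([545,130.2,60],feed=80);r.move_straight([545,130.2,175],feed=150);r.sleep(.9)
c,s=shot("wrist","w_fin");print(s["position"],s["clock"]);shot("scene","s_fin");shot("side","d_fin")
E
```

```text
[545.03 130.21 175.03] 36.8917
```

View pics/w_fin.png

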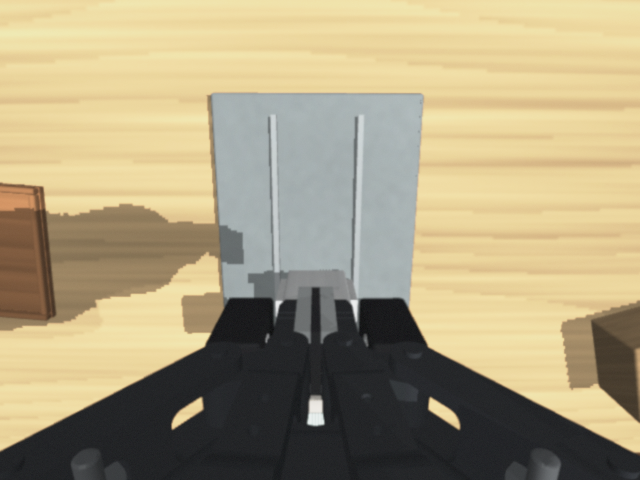

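The fingers hide the carriage here (only its plate shows, at (316,285)), so I'll look from above the light path.

```bash
python3 - <<'E'
from m import *
from workcell import r,claw
r.move_straight([675,130.2,180],feed=180);r.sleep(.9)
c,s=shot("wrist","w_fin2");print(s["position"],s["clock"])
well("w_fin2");cell("w_fin2",77)
E
```

```text
[675.   130.17 179.94] 38.8167
well [308.71 154.77] [619.84 125.01] (34.85712814331055, 43.40542984008789) 0.0075698597356677055
top+plate [593.6  130.91] (56.86334228515625, 125.16372680664062) -0.19852447509765625
cell? [626.9 191.3] [645.98 318.04] (47.51704788208008, 11.859895706176758) 12.011055946350098
cell? [318. 154.] [619.39 130.43] (26.332773208618164, 26.68560218811035) -0.8018035888671875
cell? [403.35 153.65] [618.77 179.57] (33.27183151245117, 44.42955780029297) 0.11192657798528671
cell? [231.43 153.38] [618.54  81.41] (44.78351593017578, 33.871742248535156) -0.15146636962890625
```

View pics/w_fin2.png

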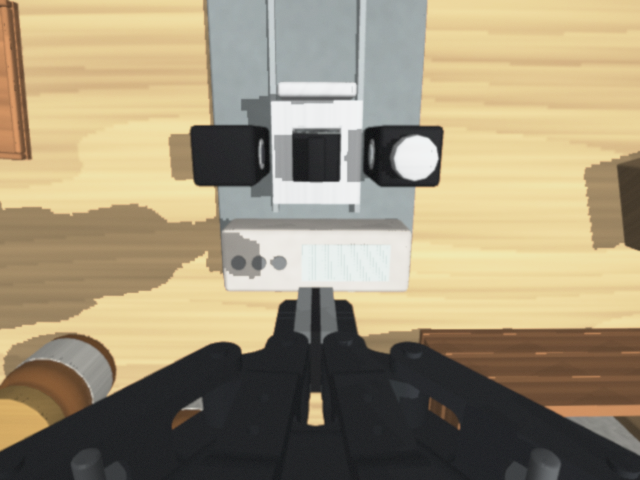

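```bash
python3 - <<'E'
from m import *
for n in ("w_fin2","w_top"):
    print(n);cell(n,86)
c,s=pickle.load(open("w_fin2.pkl","rb"))
cv2.imwrite("pics/zf.png",cv2.resize(c["img"][70:300,180:460],(800,657)[:2] if 0 else (730,600),interpolation=cv2.INTER_CUBIC))
E
```

```text
w_fin2
cell? [626.9 191.3] [644.41 310.66] (45.64444351196289, 11.392477989196777) 12.01102066040039
cell? [318. 154.] [618.86 130.44] (25.295028686523438, 25.63397216796875) -0.8018035888671875
cell? [403.35 153.65] [618.27 177.65] (31.960620880126953, 42.67863464355469) 0.11191298067569733
cell? [231.43 153.38] [618.05  83.36] (43.018653869628906, 32.536930084228516) -0.15139007568359375
w_top
cell? [394.67 218.25] [597.18 177.26] (42.90996170043945, 19.300273895263672) -0.016143798828125
cell? [225.55 220.27] [597.15  83.59] (43.15705871582031, 19.30900001525879) -0.00945281982421875
cell? [316.64 133.64] [550.28 130.52] (25.62430191040039, 25.713518142700195) -0.02972412109375
```

View pics/zf.png

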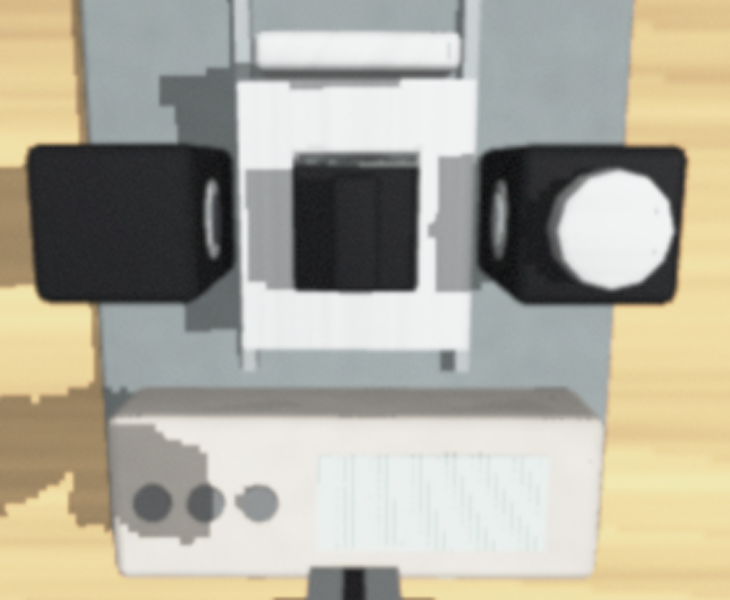

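```bash
python3 - <<'E'
from m import *
c,s=pickle.load(open("w_fin2.pkl","rb"));k=730/280
U=lambda p:[(180+x/k,70+y/k) for x,y in p]
print("carriage",onz(c,U([(355,82),(355,350)]),53,s)[:,0])
print("plate top",onz(c,U([(355,33),(355,69)]),78,s)[:,0])
for z in (52,64): print("box",z,onz(c,U([(355,415),(355,577)]),z,s)[:,0])
print("tower",onz(c,U([(100,144),(100,302)]),86,s)[:,0],onz(c,U([(600,145),(600,302)]),86,s)[:,0])
q=U([(250,540),(100,200)]);print(dep(c,q,s))
c,s=pickle.load(open("w_meter2.pkl","rb"));print("before: carriage",onz(c,[(317,30+88/2.5),(317,30+365/2.5)],53,s)[:,0],"box",onz(c,[(317,300),(317,357)],52,s)[:,0],s["position"])
E
```

```text
carriage [587.27 651.14]
plate top [579.34 586.51]
box 52 [668.16 712.74]
box 64 [665.22 707.68]
tower [601.89 634.76] [602.08 634.71]
[[702.07 102.86  52.47]
 [613.22  77.19  87.28]]
before: carriage [518.74 582.34] box [666.79 711.53] [622.33 129.36 171.84]
```

The carriage centre is at 619.2 and the towers' centre at 618.4, with the box consistent, so the carriage is at its stop. The cell is still square and on the +x side of the well. The arm is clear, so I'll hand in.

```bash
python3 - <<'E'
from workcell import r
s=r.observe();print(s["clock"],s["position"],s["ft_force"]);print(r.sign_off())
E
```

```text
38.8667 [675.01367702 130.19717563 179.96862097] [-0.4161102  -0.31178383 -0.34971025]
the job is handed in; nothing more can be done
None
```

I stood the cell in the well with its clear faces towards the lamp and detector, and pushed the carriage in to its stop. I handed in at 38.9 s with the arm clear of everything; no verdict was reported.

- **Cell on the floor of the well:** I gripped it by the tab, turned it about 76° and pressed it past the leaf spring. It stopped at the same height three times, about 29 mm below the rim. From above, with the carriage still out, it looked level within 0.01 rad and square within 0.1°. It was centred within about 1 mm, against the +x wall.
- **Carriage at its stop:** It stopped dead at the same place under force guards of 6.5, 9 and 11 N, after 68.9 mm of travel. Camera readings put it 0.5 to 0.9 mm past the middle of the towers, which is within the calibration error.
- **Forces:** Every push was guarded. The largest reading I printed was about 5.5 N, but I did not record the peaks between readings.

**Checks that disagreed:**
- My first close look at the cell missed because of a pixel-offset mistake, which I corrected.
- My first picture of the held cell was taken while the arm was still settling, so I took it again.
- The early base-plate edge suggested about 3 mm different meter position than the towers. I relied on the towers and the felt stop.
- The last cap contour read −0.8° of yaw, against 0.0° before the push. That is still well within the 0.06 rad (3.4°) limit.
- I did not measure the other objects again at the end. I did not steer the arm near them, and the only touch outside the meter was on the cell.

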